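# Ready the tube shaker: park the stop pin and close the hold-down bar

## Robot

A 7-joint arm with a two-finger parallel gripper is mounted at the origin on the work surface. World frame = base frame: x ahead of the robot, y to its left, z up, the work surface at z = 0. Lengths are in m, angles in rad, forces in N, time in s.
With the tool pointing down it reaches from about 0.4 to 0.85 m from the base axis. Payload 4.5 kg.
Tool frame: the origin (TCP) lies midway between the tips of the shut fingers; the grasp point (between the pads) lies 19 mm behind it; z points along the fingers, y is the line along which they close (so a half turn about z gives the same grasp; the last joint's range is limited). The gripper opens to 88 mm and grips with 3 to 60 N. Pads are 18 mm wide; open, the fingers measure 123 mm over their backs; the gripper's body (75 mm by 187 mm) begins 45 mm behind the grasp point.
Start: joints at [-1.092, 0.689, -0.195, 1.565, 0.157, 0.902, -0.215], TCP at [0.269, 0.564, 0.205] pointing down, gripper open.
Joint ranges: [-3.01, 3.01], [-0.46, 2.08], [-1.47, 1.51], [0.13, 2.56], [-1, 4.14], [0.04, 2.09], [-2.66, 2.66]. Speed limits (rad/s): [2.57, 2.57, 3.14, 3.14, 3.14, 3.14, 3.14].

## Interface

Orientations are given as a unit quaternion [x, y, z, w].
In Python, from plant import sensors, eyes, finish_job gives the robot as it stands.
- The arm moves only by the tool send_rows, never from a script. Its argument "rows" is text: rows parted by semicolons, each of 4 numbers parted by spaces: the shift along the tool's x, y, z normalised to -1 to 1, where 1 is 30 cm, then the turn about the tool's z normalised to -1 to 1, where 1 is 2 pi rad. A call has 1 to 10 rows; each row is the pose to reach, as a shift and turn from the pose commanded when the call began, along the tool's axes at that moment, turning the shorter way round; what a row does not reach only later rows make up. A row lasts 1/12 s, in which the tool goes at most 41.7 mm and 7.16 degrees, less where a joint would pass 70% of its speed; a pose out of reach is approached as far as the arm can. A call with a number of a shift or a turn outside -1 to 1 is refused whole. A call with a gripper value outside its range is refused whole. "jaw" is the closure, from -1 (fully open) to 1 (shut), set as the call begins (left out, the last holds). The fingers move at their own pace and stop on an object; "force" is the grip in N (left out, the last holds). Time passes only in rows, so rows that repeat a pose let the fingers close. It gives the time, the measured TCP pose, the force, the opening and the grip force at its end, in the units of the state.
- sensors.get_state(): the state, without advancing time (a new reading comes with each control period).
- eyes.snapshot(name): name is "side" or "top"; returns (picture, depth): 480x640x3 uint8, red, green, blue; 480x640 float32, m along the optical axis (not along the pixel's ray), 0 where there is no reading.
- eyes.calibration(name): a dict with "fov_y" (degrees; the focal length in pixels is half the picture's height over the tangent of half this angle, whatever the lens; pixels are square), "cx", "cy" (the principal point, pixels), "world_from_camera" (4x4, takes a point from camera to world coordinates). Camera axes: x right, y down, z forward; pixel columns grow to the right and rows downward; lengths in m; the calibration is good to about 2 mm. A picture is of the moment at which its call begins. calibration takes no time and is no camera call.
- finish_job(): hands the job in; it is judged then, once.
The state is a dict: "clock": time; "q": joint angles; "qd": joint speeds; "joint_torque": joint torques, N m; "tool_pos": TCP position; "eef_rot": TCP orientation; "contact_force": force on the tool from outside, world axes, zero at the start; "moment": the same for the moment, N m; "opening": opening from 0.0 (shut) to 1.0 (fully open); "finger_force": force on a finger pad.
Only numpy, scipy, OpenCV 4.12 (cv2) and the standard library are available. Lean on these libraries where they do the work, as an engineer would, in place of code of your own. Each camera call takes 0.05 s, during which the arm holds its last target. There are 200 camera calls.

## Task

Get the tube shaker ready to run: draw the stop pin straight up out of its bore and hang it by its collar in the open notch on the shaker's side. Then swing the hold-down bar across over the vials, without slamming it, until it is fully home with its jaw round the headed stud. Leave the vials standing in their wells and the other things on the bench where they are.

Things in the scene. Friction and masses are not known exactly. Their poses are not given: they have to be found in the camera images.
- shaker: Tube shaker, fixed: white housing 185 (x) x 250 (y) mm, 40 mm high; on it an aluminium well block with vials and a 34 mm square pedestal with the pin's bore (tops at 80 mm). Origin: centre of underside, on the bench; x from front panel to back, y left, z up. In its frame (mm): hinge axis (35, 85), bore (-23, 23), stud (39, -47), notch (-45, 153), knob of the closed bar (35, -87).
- bar (a joint): Hold-down bar: flat steel, 8 mm thick, 30 mm wide, swings level about the upright hinge, underside 99 mm above the bench. 0 = closed on its end stop: along the shaker's -y over the vials, jaw round the stud. Grows opening to the front: at q it points along (-sin q, -cos q) of the shaker; limit 1.4. Stays where left (1.5 N at the knob moves it). The stop pin bars its way until drawn.
- bar_knob (a point): Top centre of the bar's upright grey round knob, 20 mm diameter, 36 mm tall (from 107 to 143 mm above the bench), 172 mm from the hinge axis, near the bar's free end.
- bar_hinge (a point): Point on the bar's upright hinge axis, at the height of the bar's top (107 mm above the bench).
- stud (a point): Top centre of the headed stud that is the bar's catch: head 25 mm diameter, 10 mm thick, top 120 mm above the bench, 13 mm diameter shank below. The closed bar's jaw (20 mm wide) lies round the shank, under the head.
- pin: Stop pin, 70 g: steel shaft 10 mm diameter, 57 mm long, tapered tip; then a collar 28 mm diameter, 4 mm thick; then a grey round grip 20 mm diameter, 28 mm tall. Origin: tip of the shaft; z runs up to the grip. Starts upright in its bore, tip 25 mm below the mouth: collar's underside 112 mm, top of grip 144 mm above the bench.
- pin_collar (a point): On the pin's axis at the underside of its collar, 57 mm above the tip and 32 mm below the top of the grip.
- bore (a point): Centre of the mouth of the pin's bore, 80 mm above the bench; bore 11.5 mm wide, 25 mm deep, upright.
- notch (a point): Seat of the parking notch, on the top face of a ledge on the shaker's +y side, 80 mm above the bench. Notch 16 mm wide, through the 10 mm thick ledge, open to +y; runs from 16 mm inside this point (-y) to its mouth 12 mm outside (+y). The pin hangs with its shaft through the notch, collar on the ledge, tip 23 mm above the bench. Axes as the shaker's.
- vial0: Screw-cap vial with a white cap, 13 mm diameter, 50 mm tall, standing loose in a well of the shaker, top 95 mm above the bench. Origin: centre of its underside.
- vial1: Screw-cap vial with a white cap, 13 mm diameter, 50 mm tall, standing loose in a well of the shaker, top 95 mm above the bench. Origin: centre of its underside.
- vial2: Screw-cap vial with a white cap, 13 mm diameter, 50 mm tall, standing loose in a well of the shaker, top 95 mm above the bench. Origin: centre of its underside.
- vial3: Screw-cap vial with a white cap, 13 mm diameter, 50 mm tall, standing loose in a well of the shaker, top 95 mm above the bench. Origin: centre of its underside.
- tip_box: Bystander: blue pipette tip box with a clear lid, 87 x 122 x 67 mm, near the shaker's right (-y) side. Origin: centre of the underside.
- bottle: Bystander: white bottle, 70 mm diameter, 160 mm tall. Origin: centre of the underside.
- desk_bin: Bystander: open orange desktop bin, 120 mm diameter at the rim, 130 mm tall. Origin: centre of the underside.
- marker0: Bystander: marker pen lying before the shaker, 135 mm long, 17 mm thick, along its x axis. Origin: mid-length, on the bench.
- marker1: Bystander: another marker pen, the same, lying to the left. Origin: mid-length, on the bench.
- jar: Bystander: amber jar, 52 mm diameter, 60 mm tall. Origin: centre of the underside.

How it is judged:
By the outcome, as a careful person would: the job done as asked, in the order asked, and still so for the second after the job is handed in, with the robot touching nothing.
It also fails if it takes over 62 s, if anything falls off the work surface, if the arm or the gripper's body presses on something with over 40 N, if the wrist force passes 120 N, or if a joint passes its speed limit or range.

## Working session

There is one attempt and no reset: what is moved stays moved. The work goes in short steps, Python scripts to look and compute and a tool call to move; the robot and the scene stay as the last step left them, time stands still between calls to the robot, and variables do not carry over. Pictures are saved under pics/ and viewed, at most 10 in all, crops included, and the job is handed in when it is done.

Besides the shell and the picture viewer there is one more tool, called after ">>>" by a JSON object that holds its "op" and its "data", one argument or row to a line. send_rows: Moves the arm, as the interface text tells. Scaled input: -1 to 1 covers 30 cm each way for a shift and 2 pi rad each way for a turn. Its arguments: {"type":"object","properties":{"rows":{"type":"string"},"jaw":{"type":"number"},"force":{"type":"number"}},"required":["rows"]}

```bash
ls; mkdir -p pics
cat > h.py <<'E'
import numpy as np, cv2
from plant import sensors, eyes, finish_job
def snap(n,f=None):
    p,d=eyes.snapshot(n); p=np.array(p)
    if f: cv2.imwrite('pics/'+f,p[:,:,::-1]); np.savez('pics/'+f[:-4],p=p,d=d)
    return p,np.array(d)
def cal(n):
    c=eyes.calibration(n); f=240/np.tan(np.radians(c['fov_y'])/2); return f,c['cx'],c['cy'],np.array(c['world_from_camera'])
def ray(n,u,v,z):
    f,cx,cy,T=cal(n); r=T[:3,:3]@np.array([(u-cx)/f,(v-cy)/f,1]); o=T[:3,3]; return o+r*(z-o[2])/r[2]
def cloud(n,d):
    f,cx,cy,T=cal(n); v,u=np.mgrid[:480,:640]; P=np.stack([(u-cx)/f*d,(v-cy)/f*d,d],-1); return P@T[:3,:3].T+T[:3,3]
def proj(n,X):
    f,cx,cy,T=cal(n); c=T[:3,:3].T@(np.array(X)-T[:3,3]); return c[0]/c[2]*f+cx,c[1]/c[2]*f+cy
E
python3 - <<'E'
from h import *
snap('top','top0.png');snap('side','side0.png')
for n in('top','side'):print(cal(n), eyes.calibration(n))
print(sensors.get_state())
E
```

```text
pics
(np.float64(499.3169291691476), 324.18312946313256, 245.29761846916568, array([[-0.01667064, -0.99387121,  0.10927993,  0.38393439],
       [-0.99976549,  0.01505826, -0.01556329, -0.00964795],
       [ 0.01382234, -0.10951375, -0.99388917,  1.30882074],
       [ 0.        ,  0.        ,  0.        ,  1.        ]])) {'fov_y': 51.343151687784555, 'cx': 324.18312946313256, 'cy': 245.29761846916568, 'world_from_camera': array([[-0.01667064, -0.99387121,  0.10927993,  0.38393439],
       [-0.99976549,  0.01505826, -0.01556329, -0.00964795],
       [ 0.01382234, -0.10951375, -0.99388917,  1.30882074],
       [ 0.        ,  0.        ,  0.        ,  1.        ]])}
(np.float64(564.4047759243925), 321.77152363201924, 235.54627744882242, array([[ 0.88567879, -0.28960453,  0.36290811, -0.06354218],
       [-0.46413558, -0.57294854,  0.67550584, -1.12236601],
       [ 0.01229812, -0.76671976, -0.64186414,  1.17583681],
       [ 0.        ,  0.        ,  0.        ,  1.        ]])) {'fov_y': 46.07298912379992, 'cx': 321.77152363201924, 'cy': 235.54627744882242, 'world_from_camera': array([[
[... 248 characters left out ...]
0.1, 'q': array([-1.09223675,  0.68990012, -0.19455149,  1.56623411,  0.15728391,
        0.90250239, -0.2151122 ]), 'qd': array([ 0.00145329, -0.00110404, -0.0009364 , -0.0027021 , -0.00107391,
        0.00032436,  0.00091013]), 'joint_torque': array([-3.03228226e-03, -5.28505862e+01, -1.27148129e+00, -1.53838348e+01,
       -5.25992329e-02,  2.02444724e-03,  5.35813808e-05]), 'tool_pos': array([0.26865478, 0.56362125, 0.20399265]), 'eef_rot': array([ 2.20513489e-01,  9.75383575e-01, -8.14834158e-04, -1.38792132e-04]), 'contact_force': array([ 0.32645513,  0.45297682, -0.43780121]), 'moment': array([-0.01059713,  0.00656812, -0.03729746]), 'finger_force': 0.0, 'opening': 1.0036241343495447}
```

View pics/top0.png

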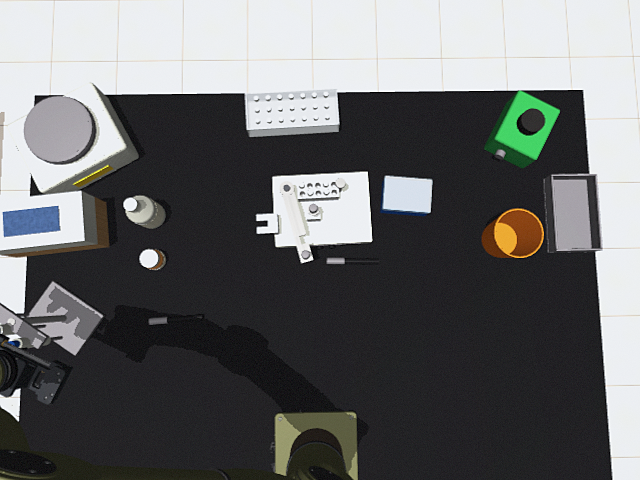

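View pics/side0.png

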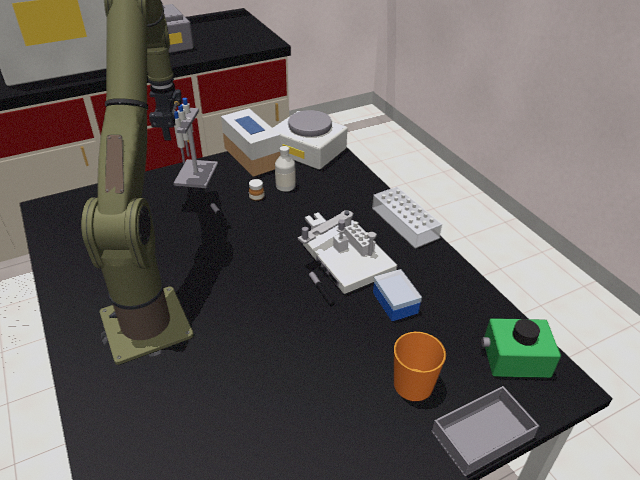

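The top view shows the shaker at (273–372, 172–248), the ledge and notch at (257–278, 223), the hinge at (287,188), the pin at (314,209), the knob at (306,255) and the stud at (341,184). I'll zoom in next.

Run:
```python
from h import *
p=np.load('pics/top0.npz');d=p['d'];p=p['p']
c=cv2.resize(p[160:280,240:390],None,fx=5,fy=5,interpolation=cv2.INTER_CUBIC)
cv2.imwrite('pics/topc.png',c[:,:,::-1])
q=np.load('pics/side0.npz')['p']
c=cv2.resize(q[195:305,290:410],None,fx=5,fy=5,interpolation=cv2.INTER_CUBIC)
cv2.imwrite('pics/sidec.png',c[:,:,::-1])
C=cloud('top',d)
# housing top: z 30-50mm, bright
m=(abs(C[...,2]-.04)<.008)&(p.min(2)>120); m[:160]=0;m[280:]=0;m[:,:240]=0;m[:,390:]=0
pts=C[m]; print(m.sum(), pts.mean(0), cv2.minAreaRect((pts[:,:2]*1000).astype(np.float32)))
for z in(.107,.12,.143):
  m=abs(C[...,2]-z)<.006; m[:160]=0;m[280:]=0;m[:,:240]=0;m[:,390:]=0
  k,l,s,ce=cv2.connectedComponentsWithStats(m.astype(np.uint8))
  for i in range(1,k):
    if s[i,4]>8: print(z,s[i],ce[i],C[l==i].mean(0))
```

```text
4854 [ 0.6111125  -0.04002292  0.04004142] ((618.619873046875, -24.8895263671875), (186.28326416015625, 249.87887573242188), 2.224860191345215)
0.107 [280 181  34  83 871] [294.94603904 218.71067738] [0.58248308 0.04166615 0.10709011]
0.12 [336 178  10  11  81] [340.39506173 182.75308642] [ 0.66694232 -0.07021161  0.12001555]
0.12 [284 186   6   5  14] [286. 188.] [0.65661093 0.06217792 0.11617715]
0.12 [308 206  11  10  30] [314.56666667 212.03333333] [ 0.59616234 -0.00640534  0.11757048]
0.143 [309 204   9   8  56] [312.85714286 207.53571429] [ 0.60238476 -0.00258579  0.14351825]
0.143 [302 250   8   9  54] [305.35185185 254.05555556] [0.49220278 0.01658229 0.14235503]
```

View pics/topc.png

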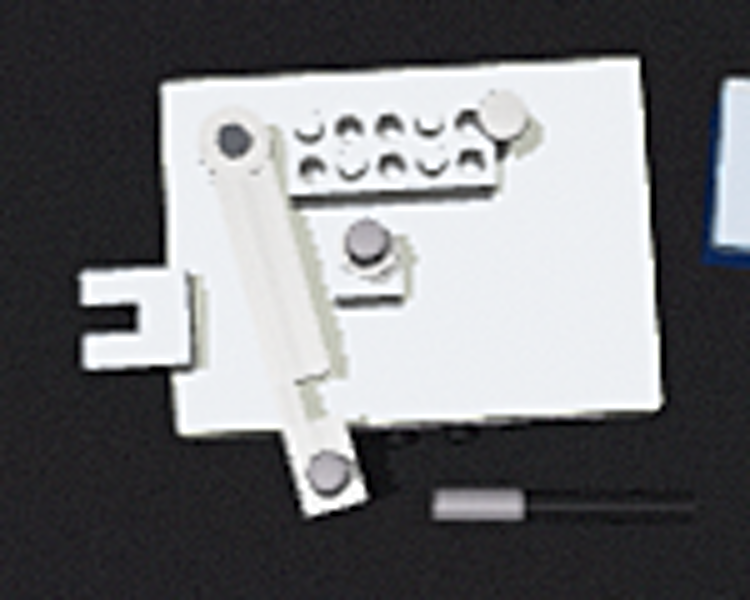

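View pics/sidec.png

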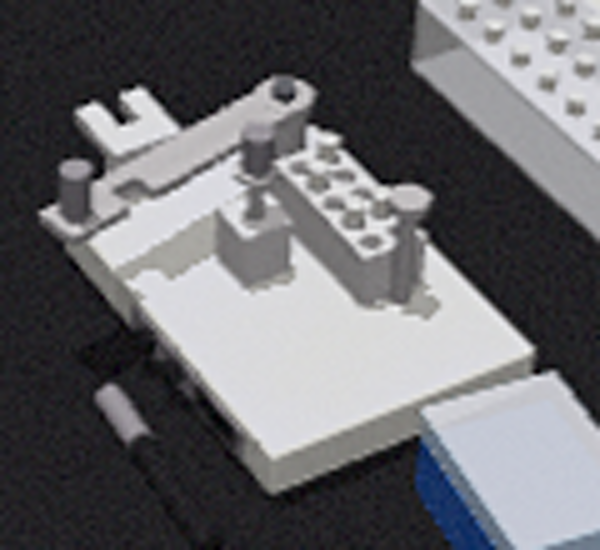

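Run:
```python
from h import *
t=lambda x,y:((x+.5)/5-.5+240,(y+.5)/5-.5+160)
s=lambda x,y:((x+.5)/5-.5+290,(y+.5)/5-.5+195)
X=dict(hinge=(t(233,140),.117),pin=(t(367,239),.144),knob=(t(328,471),.143),stud=(t(502,114),.12),
 notchL=(t(137,302),.08),notchR=(t(137,334),.08),mouthL=(t(80,302),.08),mouthR=(t(83,334),.08),
 hFL=(t(180,435),.04),hFR=(t(662,408),.04),hBL=(t(161,83),.04),hBR=(t(640,58),.04))
for k,(a,z) in X.items(): print('top',k,ray('top',*a,z).round(4))
for k,a,z in(('knob',(75,168),.143),('pin',(258,131),.144),('stud',(410,190),.12),('hinge',(284,86),.117),('hFR',(273,462),.04),('hBR',(530,350),.04),('notchmouthA',(82,103),.08),('inner',(125,130),.08),('mouthB',(140,90),.08)): print('side',k,ray('side',*s(*a),z).round(4))
C=cloud('top',np.load('pics/top0.npz')['d'])
for a in((400,300),(200,300),(330,120),(300,350)): print(C[a[1],a[0]].round(4))
A=np.array([(35,85),(-23,23),(39,-47)])/1e3
B=np.array([ray('top',*X[k][0],X[k][1])[:2] for k in('hinge','pin','stud')])
a=A-A.mean(0);b=B-B.mean(0);th=np.arctan2((a[:,0]*b[:,1]-a[:,1]*b[:,0]).sum(),(a*b).sum())
R=np.array([[np.cos(th),-np.sin(th)],[np.sin(th),np.cos(th)]]);o=B.mean(0)-R@A.mean(0)
print(np.degrees(th),o,(B-(A@R.T+o))*1e3)
for n,q in dict(pin=(-23,23),notch=(-45,153),closed=(35,-87)).items(): print(n,R@np.array(q)/1e3+o)
```

```text
top hinge [0.6574 0.0616 0.117 ]
top pin [ 0.6026 -0.0029  0.144 ]
top knob [0.4927 0.0169 0.143 ]
top stud [ 0.6678 -0.0693  0.12  ]
top notchL [0.5845 0.1122 0.08  ]
top notchR [0.5684 0.1123 0.08  ]
top mouthL [0.5849 0.1405 0.08  ]
top mouthR [0.5688 0.139  0.08  ]
top hFL [0.522  0.0945 0.04  ]
top hFR [ 0.5321 -0.1522  0.04  ]
top hBL [0.7057 0.1033 0.04  ]
top hBR [ 0.7157 -0.1457  0.04  ]
side knob [0.4914 0.0164 0.143 ]
side pin [ 0.6022 -0.0024  0.144 ]
side stud [ 0.6704 -0.0653  0.12  ]
side hinge [0.6557 0.0587 0.117 ]
side hFR [ 0.53   -0.1565  0.04  ]
side hBR [ 0.7116 -0.1443  0.04  ]
side notchmouthA [0.558  0.1421 0.08  ]
side inner [0.5698 0.1054 0.08  ]
side mouthB [0.5969 0.1375 0.08  ]
[ 3.812e-01 -2.257e-01  1.000e-04]
[ 0.3898  0.2949 -0.0007]
[ 0.8478 -0.0497  0.0586]
[ 0.2573  0.0367 -0.0014]
2.850150464006693 [ 0.62664934 -0.02467512] [[ 0.02719026 -0.32704109]
 [ 0.0797678  -0.08343662]
 [-0.10695806  0.41047771]]
pin [ 0.60253414 -0.00284722]
notch [0.57409723 0.12589804]
closed [ 0.66593203 -0.10982716]
```

Run:
```python
from h import *
for n,box in(('side',(95,190,165,225)),('top',(280,400,0,110))):
  d=np.load(f'pics/{n}0.npz')['d'];C=cloud(n,d)[box[0]:box[1],box[2]:box[3]].reshape(-1,3)
  for lo,hi in((.01,.08),(.08,.15),(.15,.2),(.2,.25),(.25,.35),(.35,.6)):
    m=(C[:,2]>lo)&(C[:,2]<hi)&(C[:,0]<.7)
    if m.sum()>3: print(n,lo,m.sum(),np.percentile(C[m],[2,98],axis=0).round(3).tolist())
```

```text
side 0.01 617 [[0.272, 0.551, 0.01], [0.508, 0.764, 0.073]]
side 0.08 205 [[0.3, 0.602, 0.082], [0.516, 0.772, 0.147]]
side 0.15 185 [[0.293, 0.594, 0.151], [0.37, 0.685, 0.197]]
side 0.2 399 [[0.248, 0.514, 0.202], [0.398, 0.702, 0.249]]
side 0.25 514 [[0.242, 0.468, 0.252], [0.365, 0.693, 0.348]]
side 0.35 75 [[0.26, 0.515, 0.351], [0.292, 0.566, 0.388]]
top 0.01 2074 [[0.274, 0.557, 0.01], [0.427, 0.71, 0.048]]
top 0.08 231 [[0.302, 0.604, 0.083], [0.366, 0.69, 0.149]]
top 0.15 103 [[0.295, 0.597, 0.151], [0.358, 0.638, 0.195]]
top 0.2 1021 [[0.295, 0.569, 0.219], [0.381, 0.663, 0.247]]
top 0.25 1747 [[0.211, 0.469, 0.256], [0.332, 0.639, 0.348]]
top 0.35 1139 [[0.227, 0.516, 0.352], [0.301, 0.552, 0.439]]
```

>>> {"op": "send_rows", "data": {
  "rows": "0 -0.06 0 0;0 -0.12 0 0;0 -0.18 0 0;0 -0.24 0 0;0 -0.30 0 0;0 -0.36 0 0;0 -0.42 0 0;0 -0.48 0 0;0 -0.53 0 0;0 -0.53 0 0",
  "jaw": -0.3,
  "force": 20
}}

```text
clock: 0.93
tool_pos: [0.1992, 0.4171, 0.2044]
eef_rot: [0.22, 0.975, -0.002, -0.0]
contact_force: [-0.3, 0.2, 0.2]
opening: 0.653
finger_force: 0.0
```

>>> {"op": "send_rows", "data": {
  "rows": "-0.1 -0.04 0 0.018;-0.2 -0.08 0 0.036;-0.3 -0.12 0 0.054;-0.4 -0.16 0 0.072;-0.5 -0.2 0 0.090;-0.6 -0.24 0 0.108;-0.7 -0.28 0 0.126;-0.8 -0.32 0 0.144;-0.9 -0.36 0 0.162;-0.96 -0.37 0 0.179"
}}

```text
clock: 1.77
tool_pos: [0.4155, 0.1933, 0.2048]
eef_rot: [0.71, 0.704, 0.0, 0.001]
contact_force: [0.0, 0.4, 0.6]
opening: 0.651
finger_force: 0.0
```

>>> {"op": "send_rows", "data": {
  "rows": "-0.1 0.1 0 0;-0.2 0.2 0 0;-0.3 0.3 0 0;-0.4 0.4 0 0;-0.5 0.5 0 0;-0.58 0.56 0 0;-0.63 0.60 0 0;-0.653 0.623 0 0;-0.653 0.623 0 0;-0.653 0.623 0 0"
}}

```text
clock: 2.6
tool_pos: [0.5995, 0.0023, 0.2043]
eef_rot: [0.706, 0.708, 0.0, -0.001]
contact_force: [-0.3, -0.2, -0.3]
opening: 0.651
finger_force: 0.0
```

Run:
```python
from h import *
s=sensors.get_state();print(s['tool_pos'],s['eef_rot'],s['q'])
snap('side','side1.png')
q=np.load('pics/side1.npz')['p']
cv2.imwrite('pics/side1c.png',cv2.resize(q[130:310,250:450],None,fx=3,fy=3)[:,:,::-1])
```

```text
[0.59953136 0.00225757 0.20426013] [ 7.06302633e-01  7.07909564e-01  5.70542299e-05 -7.98007267e-04] [-0.11463534  0.65315112  0.06059746  1.65332592 -0.0512653   0.83762317
 -0.02985505]
```

View pics/side1c.png

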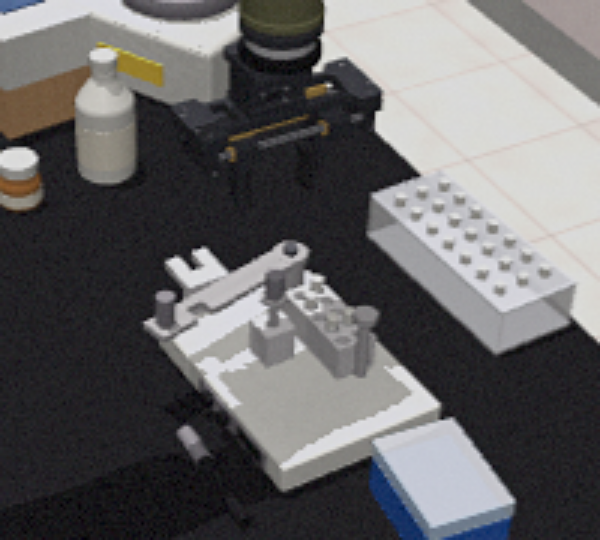

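The gripper is open above the pin (pin in the crop at (275,285)), with the fingers straddling it along world x.

>>> {"op": "send_rows", "data": {
  "rows": "-0.017 0.01 0.04 0;-0.017 0.01 0.08 0;-0.017 0.01 0.12 0;-0.017 0.01 0.15 0;-0.017 0.01 0.15 0;-0.017 0.01 0.15 0"
}}

```text
clock: 3.15
tool_pos: [0.6023, -0.0035, 0.1591]
eef_rot: [0.706, 0.708, -0.0, -0.001]
contact_force: [0.3, 0.0, -0.7]
opening: 0.65
finger_force: 0.0
```

Fine. I'll go down to z = 0.120 and grip softly, watching the force.

>>> {"op": "send_rows", "data": {
  "rows": "0 0 0.03 0;0 0 0.06 0;0 0 0.09 0;0 0 0.11 0;0 0 0.125 0;0 0 0.13 0;0 0 0.13 0"
}}

```text
clock: 3.73
tool_pos: [0.6026, -0.0042, 0.1202]
eef_rot: [0.707, 0.708, -0.0, -0.0]
contact_force: [-0.4, -0.3, 0.7]
opening: 0.65
finger_force: 0.0
```

>>> {"op": "send_rows", "data": {
  "rows": "0 0 0 0;0 0 0 0;0 0 0 0;0 0 0 0;0 0 0 0;0 0 0 0;0 0 0 0;0 0 0 0;0 0 0 0;0 0 0 0",
  "jaw": 1,
  "force": 10
}}

```text
clock: 4.57
tool_pos: [0.6029, -0.0042, 0.1207]
eef_rot: [0.707, 0.708, 0.0, -0.0]
contact_force: [-0.1, 0.3, 0.4]
opening: 0.007
finger_force: 0.0
```

Run:
```python
from h import *
snap('side','side2.png');snap('top','top2.png')
q=np.load('pics/side2.npz')['p'];p=np.load('pics/top2.npz')['p']
c=np.hstack([cv2.resize(q[130:280,270:400],None,fx=3,fy=3),cv2.resize(p[150:270,240:380],None,fx=3,fy=3)[:,:].copy() if 0 else np.pad(cv2.resize(p[130:280,245:375],None,fx=3,fy=3),((0,0),(0,0),(0,0)))])
cv2.imwrite('pics/c2.png',c[:,:,::-1]);print(c.shape, sensors.get_state()['opening'])
print(proj('side',[.6026,-.0042,.12]),proj('top',[.6026,-.0042,.12]))
```

```text
(450, 780, 3) 0.0053064239490401965
(np.float64(341.32526529303766), np.float64(227.44526904996977)) (np.float64(313.60984484633207), np.float64(209.2371193712068))
```

View pics/c2.png

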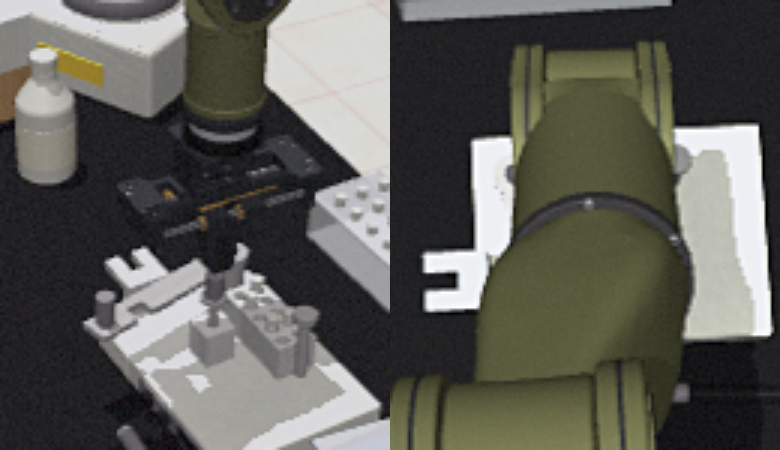

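Run:
```python
from h import *
for f,t in(('side1',(.5995,.0023,.2043)),('side2',(.6029,-.0042,.1207))):
  z=np.load(f'pics/{f}.npz');C=cloud('side',z['d']);p=z['p']
  print(f,proj('side',t))
  m=(p.max(2)<75)&(abs(C[...,0]-t[0])<.1)&(abs(C[...,1]-t[1])<.1)&(C[...,2]>t[2]-.02)&(C[...,2]<t[2]+.11)
  for h in np.arange(-.02,.11,.01):
    k=m&(C[...,2]>t[2]+h)&(C[...,2]<t[2]+h+.01)
    if k.sum()>2: print(round(h,3),k.sum(),(np.percentile(C[k],[5,50,95],axis=0)[:,:2]-t[:2]).round(3).tolist())
```

```text
side1 (np.float64(340.2950156861294), np.float64(203.74537768334454))
0.03 25 [[-0.04, -0.011], [0.025, -0.006], [0.039, 0.009]]
0.04 42 [[-0.044, -0.013], [-0.001, -0.006], [0.038, 0.008]]
0.05 49 [[-0.046, -0.015], [0.028, -0.007], [0.039, 0.008]]
0.06 43 [[-0.045, -0.012], [-0.03, -0.007], [0.042, 0.004]]
0.07 54 [[-0.047, -0.012], [0.026, -0.007], [0.039, 0.008]]
0.08 28 [[-0.046, -0.015], [0.036, -0.008], [0.045, 0.003]]
0.09 23 [[-0.085, -0.034], [0.036, -0.01], [0.079, 0.025]]
0.1 129 [[-0.087, -0.035], [-0.042, -0.026], [0.079, 0.015]]
side2 (np.float64(341.4217034864382), np.float64(227.23342961208326))
0.0 8 [[-0.009, -0.007], [0.001, -0.002], [0.007, 0.004]]
0.01 6 [[-0.012, -0.007], [-0.008, -0.002], [0.005, 0.002]]
0.02 3 [[-0.001, -0.009], [0.002, 0.002], [0.006, 0.004]]
0.03 10 [[-0.008, -0.01], [0.004, -0.008], [0.011, -0.004]]
0.04 32 [[-0.016, -0.014], [-0.005, -0.01], [0.009, 0.006]]
0.05 37 [[-0.017, -0.012], [-0.003, -0.008], [0.013, 0.001]]
0.06 32 [[-0.017, -0.011], [-0.002, -0.008], [0.014, 0.004]]
0.07 32 [[-0.018, -0.012], [-0.009, -0.009], [0.014, 0.002]]
0.08 14 [[-0.024, -0.014], [0.008, -0.01], [0.017, 0.004]]
0.09 19 [[-0.086, -0.027], [-0.029, -0.011], [0.079, 0.014]]
0.1 110 [[-0.087, -0.035], [-0.018, -0.025], [0.079, 0.021]]
```

Run:
```python
from h import *
t=(.5995,.0023,.2043)
z=np.load('pics/side1.npz');C=cloud('side',z['d']);p=z['p']
m=(p.max(2)<75)&(abs(C[...,0]-t[0])<.06)&(abs(C[...,1]-t[1])<.02)&(C[...,2]>t[2]-.05)&(C[...,2]<t[2]+.075)
k,l,s,ce=cv2.connectedComponentsWithStats(m.astype(np.uint8))
for i in range(1,k):
  if s[i,4]>4: print(s[i],(np.percentile(C[l==i],[1,50,99],axis=0)-t).round(4).tolist())
v,u=np.where(m);print(v.max())
for uu in range(325,362,1):
  vv=v[u==uu]
  if len(vv): print(uu,vv.max(),(C[vv.max(),uu]-t).round(4))
```

```text
[348 179   9  15  96] [[0.0251, -0.0153, 0.0326], [0.031, -0.0071, 0.0549], [0.0453, 0.0099, 0.0743]]
[325 185   9  15  86] [[-0.047, -0.0141, 0.0335], [-0.0409, -0.0069, 0.0544], [-0.028, 0.0109, 0.0744]]
199
325 186 [-0.0469  0.0079  0.0718]
326 195 [-0.0423  0.0095  0.0385]
327 196 [-0.04    0.0076  0.0355]
328 197 [-0.0434 -0.0044  0.041 ]
329 198 [-0.0451 -0.0134  0.044 ]
330 199 [-0.0406 -0.0111  0.0375]
331 199 [-0.0348 -0.0066  0.0327]
332 199 [-0.0348 -0.0123  0.0364]
333 198 [-0.0282 -0.0061  0.0336]
348 190 [0.0295 0.0098 0.0327]
349 191 [0.0289 0.0031 0.0337]
350 192 [ 0.025  -0.0091  0.0392]
351 193 [ 0.0275 -0.0107  0.0359]
352 192 [ 0.0333 -0.0065  0.0349]
353 192 [ 0.0386 -0.0033  0.0311]
354 192 [ 0.0392 -0.0077  0.0337]
355 191 [ 0.0387 -0.0134  0.041 ]
356 185 [ 0.0412 -0.0129  0.0606]
```

The fingertips really sit about 3 cm higher than the reported TCP: both the images and the empty close agree, while sideways it is right. I'll reopen and go down about 27 mm more, using the opening to tell grip (0.23) from collar (0.32).

>>> {"op": "send_rows", "data": {
  "rows": "0 0 0 0;0 0 0 0;0 0 0 0;0 0 0 0;0 0 0 0;0 0 0 0",
  "jaw": -0.2
}}

```text
clock: 5.17
tool_pos: [0.6029, -0.0042, 0.1207]
eef_rot: [0.707, 0.708, 0.0, -0.0]
contact_force: [-0.4, -0.0, 0.7]
opening: 0.437
finger_force: 0.0
```

>>> {"op": "send_rows", "data": {
  "rows": "0 0 0.01 0;0 0 0.02 0;0 0 0.03 0;0 0 0.04 0;0 0 0.05 0;0 0 0.06 0;0 0 0.07 0;0 0 0.08 0;0 0 0.09 0;0 0 0.09 0"
}}

```text
clock: 6.0
tool_pos: [0.6024, -0.0041, 0.093]
eef_rot: [0.707, 0.708, -0.0, -0.0]
contact_force: [-0.8, 0.6, -1.0]
opening: 0.603
finger_force: 0.0
```

>>> {"op": "send_rows", "data": {
  "rows": "0 0 0 0;0 0 0 0;0 0 0 0;0 0 0 0;0 0 0 0;0 0 0 0;0 0 0 0;0 0 0 0;0 0 0 0",
  "jaw": 1,
  "force": 10
}}

```text
clock: 6.75
tool_pos: [0.603, -0.0042, 0.0938]
eef_rot: [0.707, 0.708, 0.0, 0.0]
contact_force: [-0.1, -1.0, 0.7]
opening: 0.221
finger_force: 10.0
```

Gripped on the 20 mm grip. I'll firm up and lift slowly.

>>> {"op": "send_rows", "data": {
  "rows": "0 0 0 0;0 0 0 0;0 0 -0.01 0;0 0 -0.02 0;0 0 -0.035 0;0 0 -0.05 0;0 0 -0.065 0;0 0 -0.08 0;0 0 -0.095 0;0 0 -0.11 0",
  "force": 25
}}

```text
clock: 7.58
tool_pos: [0.6029, -0.0042, 0.1273]
eef_rot: [0.707, 0.708, 0.0, 0.0]
contact_force: [0.1, -1.2, -0.9]
opening: 0.219
finger_force: 25.0
```

>>> {"op": "send_rows", "data": {
  "rows": "0 0 -0.03 0;0 0 -0.06 0;0 0 -0.09 0;0 0 -0.12 0;0 0 -0.15 0;0 0 -0.17 0;0 0 -0.17 0;0 0 -0.17 0"
}}

```text
clock: 8.25
tool_pos: [0.603, -0.0042, 0.1781]
eef_rot: [0.707, 0.708, 0.0, 0.0]
contact_force: [-0.4, 1.0, -1.5]
opening: 0.219
finger_force: 25.0
```

Run:
```python
from h import *
snap('side','side3.png')
s=sensors.get_state();print(s['tool_pos'],s['eef_rot'])
q=np.load('pics/side3.npz')['p']
cv2.imwrite('pics/side3c.png',cv2.resize(q[120:280,270:410],None,fx=3.5,fy=3.5)[:,:,::-1])
```

```text
[ 0.60266355 -0.00411151  0.17757987] [ 7.06615196e-01  7.07598000e-01 -7.39380011e-05 -1.71125608e-04]
```

View pics/side3c.png

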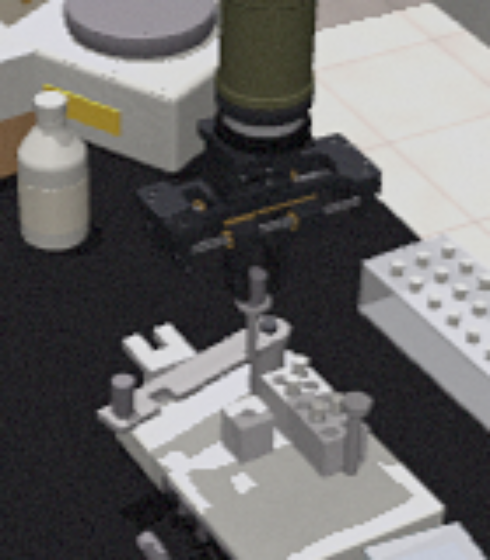

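The pin hangs clear under the gripper: grip at crop (258,268), tip near (253,390), bar below. Carry it to above the notch.

>>> {"op": "send_rows", "data": {
  "rows": "0.04 -0.01 0 0;0.09 -0.02 0 0;0.15 -0.032 0 0;0.21 -0.044 0 0;0.27 -0.056 0 0;0.33 -0.069 0 0;0.38 -0.08 0 0;0.415 -0.087 0 0;0.432 -0.09 0 0;0.432 -0.09 0 0"
}}

```text
clock: 9.13
tool_pos: [0.5751, 0.1273, 0.1774]
eef_rot: [0.706, 0.708, -0.0, -0.001]
contact_force: [-0.2, -0.4, -0.2]
opening: 0.216
finger_force: 25.0
```

>>> {"op": "send_rows", "data": {
  "rows": "0 0 0 0;0 0 0 0;0 0 0 0"
}}

```text
clock: 9.38
tool_pos: [0.576, 0.1239, 0.1777]
eef_rot: [0.707, 0.707, -0.0, 0.0]
contact_force: [0.4, -1.3, -1.8]
opening: 0.22
finger_force: 25.0
```

Run:
```python
from h import *
snap('side','side4.png')
s=sensors.get_state();print(s['tool_pos'],s['eef_rot'])
q=np.load('pics/side4.npz')['p']
cv2.imwrite('pics/side4c.png',cv2.resize(q[140:250,270:370],None,fx=5,fy=5,interpolation=cv2.INTER_CUBIC)[:,:,::-1])
```

```text
[0.57599891 0.12410806 0.17775259] [ 7.07296204e-01  7.06917247e-01 -1.18539540e-04  2.69269645e-04]
```

View pics/side4c.png

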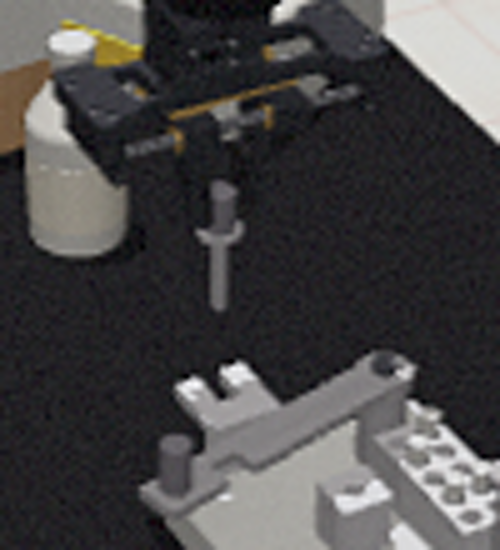

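Run:
```python
from h import *
s=lambda x,y:((x+.5)/5-.5+270,(y+.5)/5-.5+140)
for a,z in(((219.5,306),.139),((222,183),.228),((203,378),.08),((221,371),.08),((237,388),.08),((219,398),.08)): print(ray('side',*s(*a),z).round(4))
print([(x-270+.5)*5-.5 if i==0 else (x-140+.5)*5-.5 for X in ([.576,.1255,.139],[.576,.1265,.08]) for i,x in enumerate(proj('side',X))])
```

```text
[0.5775 0.1284 0.139 ]
[0.58   0.1306 0.228 ]
[0.5699 0.1361 0.08  ]
[0.5833 0.1374 0.08  ]
[0.5844 0.1173 0.08  ]
[0.5697 0.1134 0.08  ]
[np.float64(219.51133744957997), np.float64(309.1430332791138), np.float64(218.51997718807309), np.float64(383.6850451210013)]
```

The pin axis lines up with the notch (both at about x = 0.577). Lower it.

>>> {"op": "send_rows", "data": {
  "rows": "0.003 0 0.04 0;0.003 0 0.08 0;0.003 0 0.12 0;0.003 0 0.16 0;0.003 0 0.18 0;0.003 0 0.195 0;0.003 0 0.21 0;0.003 0 0.225 0;0.003 0 0.24 0;0.003 0 0.24 0"
}}

```text
clock: 10.27
tool_pos: [0.5754, 0.1262, 0.1051]
eef_rot: [0.707, 0.708, -0.0, -0.0]
contact_force: [-0.8, 0.9, -0.7]
opening: 0.216
finger_force: 25.0
```

>>> {"op": "send_rows", "data": {
  "rows": "0 0 0.03 0;0 0 0.06 0;0 0 0.085 0;0 0 0.10 0;0 0 0.11 0;0 0 0.12 0;0 0 0.127 0;0 0 0.133 0;0 0 0.138 0;0 0 0.138 0"
}}

```text
clock: 11.1
tool_pos: [0.5757, 0.1263, 0.0642]
eef_rot: [0.707, 0.708, 0.0, -0.0]
contact_force: [-0.2, 0.5, -0.8]
opening: 0.217
finger_force: 25.0
```

>>> {"op": "send_rows", "data": {
  "rows": "0 0 0.003 0;0 0 0.005 0;0 0 0.005 0"
}}

```text
clock: 11.35
tool_pos: [0.5757, 0.1263, 0.0628]
eef_rot: [0.707, 0.708, 0.0, 0.0]
contact_force: [-0.4, 1.4, -1.1]
opening: 0.217
finger_force: 25.0
```

>>> {"op": "send_rows", "data": {
  "rows": "0 0 0.003 0;0 0 0.006 0;0 0 0.008 0;0 0 0.008 0;0 0 0.008 0"
}}

```text
clock: 11.77
tool_pos: [0.576, 0.1264, 0.0618]
eef_rot: [0.707, 0.708, 0.0, 0.0]
contact_force: [-3.0, -0.8, 9.7]
opening: 0.218
finger_force: 25.0
```

Seated: about 10 N upward at the expected height. Open and rise.

>>> {"op": "send_rows", "data": {
  "rows": "0 0 -0.003 0;0 0 -0.003 0;0 0 -0.003 0;0 0 -0.003 0;0 0 -0.003 0;0 0 -0.003 0",
  "jaw": -0.2,
  "force": 10
}}

```text
clock: 12.27
tool_pos: [0.5756, 0.1263, 0.0611]
eef_rot: [0.707, 0.708, -0.0, -0.0]
contact_force: [0.3, -0.3, 0.2]
opening: 0.599
finger_force: 0.0
```

>>> {"op": "send_rows", "data": {
  "rows": "0 0 -0.03 0;0 0 -0.07 0;0 0 -0.12 0;0 0 -0.18 0;0 0 -0.25 0;0 0 -0.32 0;0 0 -0.38 0;0 0 -0.40 0;0 0 -0.40 0"
}}

```text
clock: 13.02
tool_pos: [0.5771, 0.1266, 0.1838]
eef_rot: [0.707, 0.708, 0.002, 0.001]
contact_force: [-0.4, -0.5, -0.8]
opening: 0.6
finger_force: 0.0
```

Run:
```python
from h import *
snap('side','side5.png')
s=sensors.get_state();print(s['tool_pos'],s['eef_rot'],s['q'][6])
q=np.load('pics/side5.npz')['p']
cv2.imwrite('pics/side5c.png',cv2.resize(q[140:260,280:400],None,fx=4.5,fy=4.5,interpolation=cv2.INTER_CUBIC)[:,:,::-1])
```

```text
[0.57608129 0.12640563 0.18223943] [7.06642608e-01 7.07570025e-01 8.44799162e-04 4.13178096e-04] -0.22478233232252853
```

View pics/side5c.png

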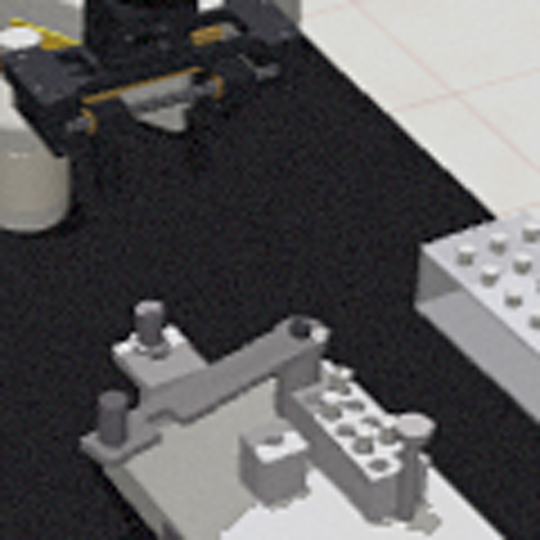

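The pin hangs in the notch, collar on the ledge (crop (150,330)). Go to the knob, turning the closing line tangent to the bar's swing.

>>> {"op": "send_rows", "data": {
  "rows": "-0.03 -0.025 0 0.019;-0.07 -0.055 0 0.038;-0.12 -0.09 0 0.057;-0.17 -0.13 0 0.076;-0.22 -0.17 0 0.095;-0.27 -0.21 0 0.114;-0.31 -0.24 0 0.133;-0.34 -0.265 0 0.152;-0.36 -0.275 0 0.171;-0.365 -0.28 0 0.19"
}}

```text
clock: 13.9
tool_pos: [0.4901, 0.0151, 0.1804]
eef_rot: [0.983, 0.184, -0.001, 0.0]
contact_force: [-0.7, 1.4, -0.1]
opening: 0.6
finger_force: 0.0
```

>>> {"op": "send_rows", "data": {
  "rows": "0 0 0 0.018;0 0 0 0.018;0 0 0 0.018;0 0 0 0.018"
}}

```text
clock: 14.23
tool_pos: [0.4914, 0.0168, 0.1807]
eef_rot: [0.991, 0.134, -0.001, 0.0]
contact_force: [-0.2, -0.6, -0.6]
opening: 0.599
finger_force: 0.0
```

```bash
cat >> h.py <<'E'
from scipy.spatial.transform import Rotation as Ro
def rel(goal,ang=None):
    s=sensors.get_state();M=Ro.from_quat(s['eef_rot']).as_matrix();y=np.degrees(np.arctan2(M[1,1],M[0,1]))
    d=M.T@(np.array(goal)-s['tool_pos'])/.3
    print('tcp',s['tool_pos'].round(4),'yang',y.round(2),'q7',s['q'][6].round(2),'shift',d.round(4),'turn',None if ang is None else round((y-ang)/360,4))
E
python3 -c "
from h import *
rel([.4922,.0165,.094],-74.8)"
```

```text
tcp [0.4914 0.0168 0.1807] yang -74.62 q7 -0.99 shift [0.0025 0.0018 0.2891] turn 0.0005
```

>>> {"op": "send_rows", "data": {
  "rows": "0.0025 0.002 0.03 0;0.0025 0.002 0.07 0;0.0025 0.002 0.11 0;0.0025 0.002 0.15 0;0.0025 0.002 0.19 0;0.0025 0.002 0.22 0;0.0025 0.002 0.25 0;0.0025 0.002 0.27 0;0.0025 0.002 0.285 0;0.0025 0.002 0.285 0"
}}

```text
clock: 15.07
tool_pos: [0.4924, 0.0163, 0.095]
eef_rot: [0.991, 0.132, -0.001, -0.0]
contact_force: [0.1, -0.7, -0.3]
opening: 0.599
finger_force: 0.0
```

>>> {"op": "send_rows", "data": {
  "rows": "0 0 0 0;0 0 0 0;0 0 0 0;0 0 0 0;0 0 0 0;0 0 0 0;0 0 0 0;0 0 0 0",
  "jaw": 1,
  "force": 6
}}

```text
clock: 15.73
tool_pos: [0.4928, 0.0166, 0.096]
eef_rot: [0.991, 0.132, 0.0, -0.0]
contact_force: [-0.7, 1.1, 3.1]
opening: 0.224
finger_force: 6.0
```

```bash
cat > arc.py <<'E'
from h import *
import sys
# waypoints along arc about hinge, from current pose; args: bar angle degrees (world) list
H=np.array([.657,.0613])
s=sensors.get_state();M=Ro.from_quat(s['eef_rot']).as_matrix();t=s['tool_pos']
r=t[:2]-H;R=np.hypot(*r);a0=np.degrees(np.arctan2(r[1],r[0]))%360
print('R',R,'a0',a0,'tcp',t,'F',s['contact_force'])
for a in map(float,sys.argv[1:]):
    g=H+R*np.array([np.cos(np.radians(a)),np.sin(np.radians(a))])
    d=M.T@np.r_[g-t[:2],0]/.3
    print(a,d[:2].round(3),'turn',round(-(a-a0)/360,3))
E
python3 arc.py 198 201 205 210 215 220 225 230 235 240
```

```text
R 0.17016939554192487 a0 195.23129591168353 tcp [0.49280812 0.01659373 0.0960325 ] F [-0.70443877  1.14998294  3.10509052]
198.0 [0.001 0.027] turn -0.008
201.0 [0.003 0.057] turn -0.016
205.0 [0.008 0.096] turn -0.027
210.0 [0.019 0.145] turn -0.041
215.0 [0.034 0.192] turn -0.055
220.0 [0.052 0.238] turn -0.069
225.0 [0.075 0.282] turn -0.083
230.0 [0.101 0.323] turn -0.097
235.0 [0.131 0.363] turn -0.11
240.0 [0.165 0.399] turn -0.124
```

>>> {"op": "send_rows", "data": {
  "rows": "0 0.013 0 -0.004;0.001 0.027 0 -0.008;0.002 0.042 0 -0.012;0.003 0.057 0 -0.016;0.005 0.076 0 -0.021;0.008 0.096 0 -0.027;0.013 0.12 0 -0.034;0.019 0.145 0 -0.041;0.026 0.168 0 -0.048;0.034 0.192 0 -0.055"
}}

```text
clock: 16.57
tool_pos: [0.5184, -0.0372, 0.096]
eef_rot: [0.953, 0.302, 0.0, -0.0]
contact_force: [0.8, 3.1, 4.6]
opening: 0.224
finger_force: 6.0
```

```bash
python3 arc.py 217.5 220 222.5 225 227.5 230 232.5 235 237.5 240
```

```text
R 0.17002296035918166 a0 215.38579110973313 tcp [ 0.51838514 -0.03715673  0.09599162] F [0.83286784 3.11093163 4.58890641]
217.5 [0.    0.021] turn -0.006
220.0 [0.002 0.046] turn -0.013
222.5 [0.005 0.07 ] turn -0.02
225.0 [0.008 0.095] turn -0.027
227.5 [0.013 0.119] turn -0.034
230.0 [0.019 0.143] turn -0.041
232.5 [0.026 0.167] turn -0.048
235.0 [0.034 0.19 ] turn -0.054
237.5 [0.042 0.213] turn -0.061
240.0 [0.052 0.236] turn -0.068
```

>>> {"op": "send_rows", "data": {
  "rows": "0 0.021 0 -0.006;0.002 0.046 0 -0.013;0.005 0.07 0 -0.02;0.008 0.095 0 -0.027;0.013 0.119 0 -0.034;0.019 0.143 0 -0.041;0.026 0.167 0 -0.048;0.034 0.19 0 -0.054;0.042 0.213 0 -0.061;0.052 0.236 0 -0.068"
}}

```text
clock: 17.4
tool_pos: [0.5718, -0.0859, 0.096]
eef_rot: [0.868, 0.497, 0.001, -0.0]
contact_force: [-0.6, 1.8, 5.4]
opening: 0.223
finger_force: 6.0
```

```bash
python3 arc.py 242 244 246 248 250 252 254 256 258 260
```

```text
R 0.17012564179271422 a0 239.94069419906964 tcp [ 0.57178472 -0.085945    0.09603199] F [-0.63888571  1.82172534  5.37774312]
242.0 [0.   0.02] turn -0.006
244.0 [0.002 0.04 ] turn -0.011
246.0 [0.003 0.06 ] turn -0.017
248.0 [0.006 0.079] turn -0.022
250.0 [0.009 0.099] turn -0.028
252.0 [0.013 0.118] turn -0.033
254.0 [0.018 0.138] turn -0.039
256.0 [0.023 0.157] turn -0.045
258.0 [0.029 0.176] turn -0.05
260.0 [0.035 0.194] turn -0.056
```

>>> {"op": "send_rows", "data": {
  "rows": "0 0.02 0 -0.006;0.002 0.04 0 -0.011;0.003 0.06 0 -0.017;0.006 0.079 0 -0.022;0.009 0.099 0 -0.028;0.013 0.118 0 -0.033;0.018 0.138 0 -0.039;0.023 0.157 0 -0.045;0.029 0.176 0 -0.05;0.035 0.194 0 -0.056"
}}

```text
clock: 18.23
tool_pos: [0.627, -0.1065, 0.0961]
eef_rot: [0.767, 0.641, 0.0, 0.0]
contact_force: [-0.8, 1.9, 5.5]
opening: 0.223
finger_force: 6.0
```

```bash
python3 arc.py 261.5 263 264.5 266 267 268 269 270 270.7 271.4 272 272.6 273
```

```text
R 0.1704766767165734 a0 259.8794567872502 tcp [ 0.62704389 -0.1065241   0.09606006] F [-0.79591761  1.91696294  5.4893058 ]
261.5 [0.    0.016] turn -0.005
263.0 [0.001 0.031] turn -0.009
264.5 [0.002 0.046] turn -0.013
266.0 [0.003 0.061] turn -0.017
267.0 [0.005 0.07 ] turn -0.02
268.0 [0.006 0.08 ] turn -0.023
269.0 [0.007 0.09 ] turn -0.025
270.0 [0.009 0.1  ] turn -0.028
270.7 [0.01  0.107] turn -0.03
271.4 [0.012 0.113] turn -0.032
272.0 [0.013 0.119] turn -0.034
272.6 [0.014 0.125] turn -0.035
273.0 [0.015 0.129] turn -0.036
```

Slow down for the last degrees.

>>> {"op": "send_rows", "data": {
  "rows": "0 0.016 0 -0.005;0.001 0.031 0 -0.009;0.002 0.046 0 -0.013;0.003 0.058 0 -0.016;0.005 0.068 0 -0.019;0.006 0.077 0 -0.022;0.007 0.085 0 -0.024;0.008 0.092 0 -0.026;0.009 0.098 0 -0.028;0.009 0.102 0 -0.029"
}}

```text
clock: 19.07
tool_pos: [0.6574, -0.1095, 0.096]
eef_rot: [0.706, 0.708, 0.0, 0.0]
contact_force: [-0.4, 1.9, 5.3]
opening: 0.226
finger_force: 6.0
```

>>> {"op": "send_rows", "data": {
  "rows": "0 0.003 0 -0.001;0 0.006 0 -0.001;0.001 0.009 0 -0.002;0.001 0.012 0 -0.003;0.001 0.015 0 -0.004;0.001 0.015 0 -0.004"
}}

```text
clock: 19.57
tool_pos: [0.6619, -0.1095, 0.0961]
eef_rot: [0.698, 0.717, 0.0, 0.0]
contact_force: [-1.6, 1.0, 4.6]
opening: 0.224
finger_force: 6.0
```

```bash
python3 arc.py 272.6 273 273.5 274
```

```text
R 0.1708522386461584 a0 271.65772181445715 tcp [ 0.66194253 -0.10948073  0.09605895] F [-1.571354    1.04385266  4.60888543]
272.6 [0.    0.009] turn -0.003
273.0 [0.    0.013] turn -0.004
273.5 [0.    0.018] turn -0.005
274.0 [0.001 0.023] turn -0.007
```

>>> {"op": "send_rows", "data": {
  "rows": "0 0.002 0 0;0 0.004 0 -0.001;0 0.006 0 -0.002;0 0.008 0 -0.003;0 0.01 0 -0.003;0 0.01 0 -0.003"
}}

```text
clock: 20.07
tool_pos: [0.6649, -0.1094, 0.0961]
eef_rot: [0.691, 0.723, 0.0, 0.0]
contact_force: [-1.2, 0.7, 5.7]
opening: 0.219
finger_force: 6.0
```

>>> {"op": "send_rows", "data": {
  "rows": "0 0.0015 0 0;0 0.003 0 0;0 0.0045 0 0;0 0.006 0 0;0 0.006 0 0"
}}

```text
clock: 20.48
tool_pos: [0.6653, -0.1094, 0.096]
eef_rot: [0.691, 0.723, -0.001, -0.001]
contact_force: [-3.6, 2.0, 6.8]
opening: 0.221
finger_force: 6.0
```

>>> {"op": "send_rows", "data": {
  "rows": "0 0.002 0 0;0 0.004 0 0;0 0.006 0 0;0 0.008 0 0;0 0.008 0 0;0 0.008 0 0"
}}

```text
clock: 20.98
tool_pos: [0.6652, -0.1094, 0.0957]
eef_rot: [0.691, 0.723, -0.003, -0.003]
contact_force: [-7.8, 2.0, 10.6]
opening: 0.223
finger_force: 6.0
```

Firmly on the stop: force rises with no motion. Release and rise.

>>> {"op": "send_rows", "data": {
  "rows": "0 0 0 0;0 0 0 0;0 0 0 0;0 0 0 0;0 0 0 0;0 0 0 0;0 0 0 0",
  "jaw": -0.3
}}

```text
clock: 21.57
tool_pos: [0.6689, -0.1085, 0.0957]
eef_rot: [0.691, 0.723, 0.0, 0.0]
contact_force: [-0.5, -0.3, -0.7]
opening: 0.645
finger_force: 0.0
```

>>> {"op": "send_rows", "data": {
  "rows": "0 0 -0.03 0;0 0 -0.08 0;0 0 -0.14 0;0 0 -0.21 0;0 0 -0.28 0;0 0 -0.35 0;0 0 -0.42 0;0 0 -0.5 0;0 0 -0.5 0"
}}

```text
clock: 22.32
tool_pos: [0.672, -0.1089, 0.252]
eef_rot: [0.691, 0.723, 0.003, 0.004]
contact_force: [0.5, -0.4, -0.0]
opening: 0.652
finger_force: 0.0
```

>>> {"op": "send_rows", "data": {
  "rows": "-0.04 -0.1 0 0;-0.04 -0.2 0 0;-0.04 -0.3 0 0;-0.04 -0.4 0 0;-0.04 -0.5 0 0;-0.04 -0.6 0 0;-0.04 -0.7 0 0;-0.04 -0.75 0 0;-0.04 -0.75 0 0"
}}

```text
clock: 23.07
tool_pos: [0.4403, -0.1311, 0.2459]
eef_rot: [0.692, 0.722, -0.001, -0.001]
contact_force: [-0.7, -0.5, -0.5]
opening: 0.651
finger_force: 0.0
```

Run:
```python
from h import *
snap('side','side6.png');snap('top','top6.png')
q=np.load('pics/side6.npz')['p'];p=np.load('pics/top6.npz')['p']
c=np.hstack([cv2.resize(q[180:300,290:390],None,fx=4,fy=4,interpolation=cv2.INTER_CUBIC),cv2.resize(p[155:275,265:365],None,fx=4,fy=4,interpolation=cv2.INTER_CUBIC)])
cv2.imwrite('pics/c6.png',c[:,:,::-1])
C=cloud('top',np.load('pics/top6.npz')['d'])
m=(abs(C[...,2]-.143)<.006)&(abs(C[...,0]-.666)<.03)&(abs(C[...,1]+.11)<.03);print(C[m].mean(0),m.sum())
```

```text
[ 0.66403212 -0.10993657  0.14274374] 54
```

View pics/c6.png

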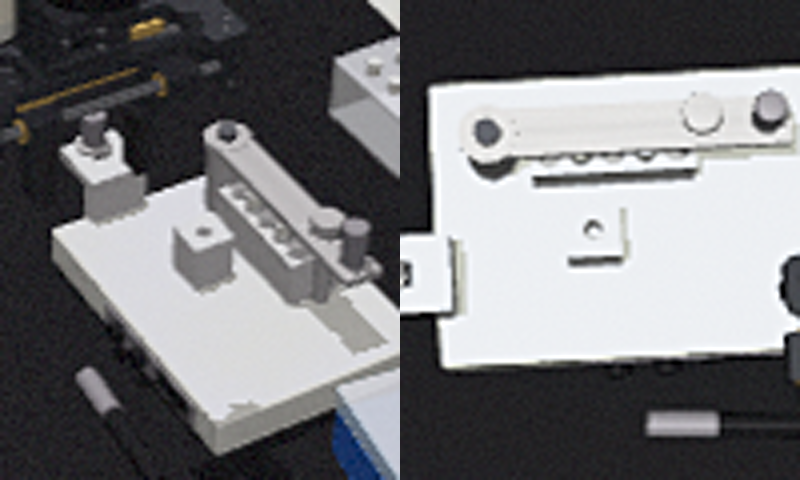

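The bar lies across the vials with its jaw under the stud head. The knob measures (0.664, −0.110), which matches the closed position, and the pin hangs in the notch. The robot is clear, so I'll hand in.

```bash
python3 -c "
from h import *
print(finish_job())"
```

```text
the job is handed in; nothing more can be done
None
```

Job handed in at about 23 s on the robot's clock: the stop pin hangs by its collar in the notch, and the bar is closed on its end stop with its jaw round the stud. Nothing else was touched, and the robot is clear.

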